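# Open the tasting jar

## Robot

A 6-joint arm with a two-finger parallel gripper is mounted at the origin on the work surface. World frame = base frame: x ahead of the robot, y to its left, z up, the work surface at z = 0. Lengths are in mm, angles in rad, forces in N, time in s.
With the tool pointing down it reaches from about 350 to 875 mm from the base axis. Payload 4.2 kg.
Tool frame: the origin (TCP) lies at the very end of the fingers, on their centre line; the grasp point (between the pads) lies 19 mm behind it; z points along the fingers, y is the line along which they close (so a half turn about z gives the same grasp; the last joint's range is limited). The gripper opens to 85 mm and grips with 20 to 120 N. Pads are 22 mm wide; open, the fingers measure 114 mm over their backs; the gripper's body (76 mm by 85 mm) begins 54 mm behind the grasp point. The pads swing forward as they close: fully open they stand 13 mm farther back than shut.
Start: joints at [-0.93, 0.385, 0.008, 0, -1.194, -0.259], TCP at [232.883, -579.969, 205.712] pointing down, gripper open.
Joint ranges: [-3.14, 3.14], [-1.21, 2.06], [-1.07, 1.41], [-3.16, 2.05], [-2.99, -0.16], [-3.1, 3.1]. Speed limits (rad/s): [2.79, 2.79, 3.14, 3.14, 3.14, 3.14].

## Interface

Orientations are given as a unit quaternion [x, y, z, w].
In Python, from bench import arm gives the robot as it stands. The module is installed in compiled form; this text tells all that it offers.
- The arm moves only by the tool drive_tool, never from a script. Its argument "targets" is a list of rows, each a list of 5 numbers: the closure, from -1 (fully open) to 1 (shut), then the shift along the tool's x, y, z in mm, then the turn about the tool's z in degrees. In form: [[grip, tx, ty, tz, roll], ...]. A call has 1 to 12 rows; each row is the pose to reach, as a shift and turn from the pose commanded when the call began, along the tool's axes at that moment; what a row does not reach only later rows make up. A row lasts 1/10 s, in which the tool goes at most 50 mm and 8.59 degrees, less where a joint would pass 70% of its speed; a pose out of reach is approached as far as the arm can. A call with a gripper value outside its range is refused whole. The fingers move at their own pace and stop on an object; the grip force is fixed at half the most. Time passes only in rows, so rows that repeat a pose let the fingers close. It gives the time, the measured TCP pose, the force, the opening and the grip force at its end, in the units of the state.
- arm.read_state(): the state, without advancing time (a new reading comes with each control period).
- arm.get_image(name): name is "side" or "top" or "wrist"; returns the picture (420x560x3 uint8, blue, green, red); there is no depth.
- arm.camera_params(name): a dict with "fov_y" (degrees; the focal length in pixels is half the picture's height over the tangent of half this angle, whatever the lens; pixels are square), "cx", "cy" (the principal point, pixels), "rvec" (rotation vector, rad) and "tvec" (3), from world to camera coordinates, as OpenCV has them; the wrist camera has in their place "tool_from_camera" (4x4, takes a point from camera to tool coordinates, whose origin is the TCP and whose axes are the flange's). Camera axes: x right, y down, z forward; pixel columns grow to the right and rows downward; lengths in mm; the calibration is good to about 2 mm. A picture is of the moment at which its call begins: read the wrist's pose just before it. camera_params takes no time and is no camera call.
- arm.job_done(): hands the job in; it is judged then, once.
The state is a dict: "clock": time; "joints": joint angles; "joint_vel": joint speeds; "joint_efforts": joint torques, N m; "position": TCP position; "ee_rot": TCP orientation; "contact_force": force on the tool from outside, world axes, zero at the start; "wrist_torque": the same for the moment, N m; "gripper_width": finger opening in mm; "grasp_force": force on a finger pad.
Only numpy, scipy, OpenCV 4.12 (cv2) and the standard library are available. Lean on these libraries where they do the work, as an engineer would, in place of code of your own. Each camera call takes 0.05 s, during which the arm holds its last target. There are 200 camera calls.

## Task

The honey on the tasting station is to be sampled: pull the guard bridge straight up off its two rails, against the sprung catches, and stand it upright in the middle of the cork mat. Then take the lid off the tasting jar: nobody knows whether its quarter-turn thread is right- or left-handed, so feel which way it gives, trying the other way if it stops, turn it loose and lift it off. Finish while still holding the lid in the gripper, level and well clear above the jar so that a stick can get in, and leave everything else where it stands.

Things in the scene. Friction and masses are not known exactly. Their poses are not given: they have to be found in the camera images.
- station: Tasting station, fixed: a wooden board 110 mm (its x) by 325 mm (its y, from -90 to +235 mm), 15 mm thick, carrying the tasting jar, two rails and a crock. Origin on the table surface under the axis of the jar; z up.
- jar_mouth (a point): Centre of the mouth of the amber tasting jar (top of its neck), 88 mm above the table, on the station's z axis. Jar body 76 mm across with its shoulder 70 mm above the table; neck 48 mm across.
- rail_left (a point): Top outer edge of the steel rail on the jar's +y side (station y = +70 mm), 45 mm above the table. The rail is 70 mm long along station x, 12 mm thick; a sprung ball catch pokes 5 mm out of its outer face, and end stops at x = +-30 mm reach 9 mm out.
- rail_right (a point): The same on the mirrored rail, station y = -70 mm.
- crock (a point): Centre of the top of a white ceramic crock fixed on the board at station y = +175 mm: 72 mm across, top 105 mm and its wooden sticks 135 mm above the table. Not part of the job.
- guard: Loose aluminium guard bridge over the jar, 0.18-0.29 kg: plate 45 (its x) x 165 mm (its y) on two legs at y = +-79.5 mm, 128 mm high with its grip. Origin midway between the feet at their underside, z up. Mounted: station's yaw, origin 15 mm above table, legs outside the rails, ball catches over lips at the feet: comes straight up with 8-20 N, off the rails after 30 mm, clear of lid after 85 mm.
- guard_grip (a point): Point to grip on the guard: in its dark wooden grip, a block 12 mm thick (guard x), 44 mm long (guard y), from 96 to 128 mm above the feet; this point is 116 mm above the feet and 20 mm above the top plate. Pinch it along guard x. The guard stands by itself on its feet (45 mm long in x).
- lid: Loose dark steel lid of the jar, 40-85 g, 64 mm across, 25 mm high, a light radial rib on top along its +x. Origin: centre of lower rim, z up. Closed: origin 73 mm above table, x within 0.05 rad of station x. Quarter-turn lug thread of unknown hand, drawn anew each time, no outward sign. Loosens anticlockwise from above if right-handed, clockwise if left-handed. More at lid_top.
- lid_top (a point): Centre of the lid's top, 25 mm above its origin; grip across the diameter in any direction at this height (fingertips down to 24 mm below it clear the jar). Turned the wrong way the lid stops dead within 0.2 rad; the right way it turns easily without rising, and lifts straight off once turned 0.95 to 2.1 rad from closed (1.25 is good), not sooner.
- mat: Fixed round cork mat on the table, 220 mm across, 5 mm thick; origin at the centre of its underside. The guard is to stand in its middle.
- pillar: Beeswax pillar candle, 54 mm across, 90 mm high; origin at the centre of its underside. A loose bystander, to be left alone.
- pillar_short: Short beeswax pillar candle, 54 mm across, 55 mm high; origin at the centre of its underside. A loose bystander, to be left alone.
- tealight: Small beeswax candle, 40 mm across, 24 mm high; origin at the centre of its underside. A loose bystander, to be left alone.
- honey_jar: Closed honey jar, 66 mm across, 85 mm high; origin at the centre of its underside. A loose bystander, to be left alone.
- honey_small: Small closed honey jar, 48 mm across, 60 mm high; origin at the centre of its underside. A loose bystander, to be left alone.
- egg_candle: Egg-shaped beeswax candle, 48 mm across, 60 mm high; origin at the centre of its underside. A loose bystander, to be left alone.
- bowl: Blue ceramic bowl, 100 mm across, 40 mm high; origin at the centre of its underside. A loose bystander, to be left alone.
There are look-alikes about, which are no part of the job. Several things have the shape of the guard; the one meant has the colours described above.

How it is judged (in metres and radians):
On the way, in this order (a step that is already met when the one before it is completed fails the run):
1. the guard bridge stands upright on the cork mat, let go (horizontal distance between guard and mat below 0.05 m and height (world z) of guard below 0.012 m and angle between guard's own z axis and vertical below 0.1 rad and contact force between guard and mat above 0.5 N and contact force between guard and the fingers below 0.1 N), for 0.2 s.
2. the lid has been turned loose on the jar (more than 0.8 rad from closed) (angle between the x axis of lid and the x axis of station, either way round above 0.8 rad and z of lid in the frame of station below 0.085 m and horizontal distance between lid and jar_mouth below 0.01 m), for 0.02 s.
At the end, for the whole second after the job is handed in: Guard upright on the cork mat, let go, centred within 50 mm; lid gripped, still, level within 0.3 rad, its lower rim over 40 mm above the jar's mouth and within 100 mm of its axis sideways, touching neither station nor guard (all of step 1 and contact force between lid and the fingers above 1 N and z of lid in the frame of jar_mouth above 0.04 m and horizontal distance between lid and jar_mouth below 0.1 m and angle between lid's own z axis and vertical below 0.3 rad and linear speed of lid below 0.03 m/s and contact force between lid and station below 0.05 N and contact force between lid and guard below 0.05 N); the arm keeps its last pose, push and grip.
It fails at once if a bystander was moved by more than 30 mm (distance of any of pillar, pillar_short, tealight, honey_jar, honey_small, egg_candle, bowl from where it was at the start of the episode above 0.03 m).
It also fails if it takes over 53 s, if anything falls off the work surface, if the arm or the gripper's body presses on something with over 40 N, if the wrist force passes 120 N, or if a joint passes its speed limit or range.

## Working session

There is one attempt and no reset: what is moved stays moved. The work goes in short steps, Python scripts to look and compute and a tool call to move; the robot and the scene stay as the last step left them, time stands still between calls to the robot, and variables do not carry over. Pictures are saved under pics/ and viewed, at most 10 in all, crops included, and the job is handed in when it is done.

Besides the shell and the picture viewer there is one more tool, called after ">>>" as name(argument=value, ...) on one line, values as JSON. drive_tool: Moves the arm, as the interface text tells. Its arguments: {"type":"object","properties":{"targets":{"type":"array","items":{"type":"array","items":{"type":"number"}}}},"required":["targets"]}

```bash
mkdir -p pics
python3 - <<'E'
from bench import arm
import cv2
for n in("top","side"):
    cv2.imwrite(f"pics/{n}0.png",arm.get_image(n)); print(n,arm.camera_params(n))
print(arm.read_state()); print(arm.camera_params("wrist"))
E
```

```text
top {'fov_y': 57.617279349616744, 'cx': 276.5697717195418, 'cy': 207.88019662648554, 'rvec': array([ 2.08844265, -2.1246897 ,  0.22676447]), 'tvec': array([  60.99737551,  501.82744377, 1120.10770206])}
side {'fov_y': 55.25084750203216, 'cx': 272.5375774350061, 'cy': 210.47319752472902, 'rvec': array([ 0.48582396, -2.54214257,  1.4133273 ]), 'tvec': array([482.80923237, 153.33387586, 929.5990523 ])}
{'clock': 0.1, 'joints': array([-9.30418379e-01,  3.85468896e-01,  6.76544412e-03, -4.20121218e-04,
       -1.19402455e+00, -2.58568768e-01]), 'joint_vel': array([-7.48238280e-05, -1.42566149e-03,  4.85354979e-03,  1.19498097e-03,
        7.59184524e-04,  1.12820279e-03]), 'joint_efforts': array([ 8.36600484e-04, -3.93320382e+01,  1.88928670e+01,  4.19797227e+00,
       -2.62783557e-03,  4.41347353e-06]), 'position': array([ 232.65008741, -579.46385342,  204.74089762]), 'ee_rot': array([-1.89670969e-01,  9.81847214e-01,  9.54742844e-04, -2.43789971e-04]), 'contact_force': array([-0.92422089, -0.0112002 ,  0.5738079 ]), 'wrist_torque': array([ 0.02075498,  0.01202399, -0.00553248]), 'grasp_force': 0.0, 'gripper_width': 85.49513899016767}
{'fov_y': 71.63308204511466, 'cx': 276.7752701657134, 'cy': 213.3385640409492, 'tool_from_camera': array([[ 1.16908035e-03, -9.63844403e-01, -2.66463130e-01,
         6.78233316e+01],
       [ 9.99999226e-01,  1.24026352e-03, -9.88564493e-05,
        -8.68358170e-01],
       [ 4.25766734e-04, -2.66462809e-01,  9.63845107e-01,
        -1.67703188e+02],
       [ 0.00000000e+00,  0.00000000e+00,  0.00000000e+00,
         1.00000000e+00]])}
```

View pics/top0.png

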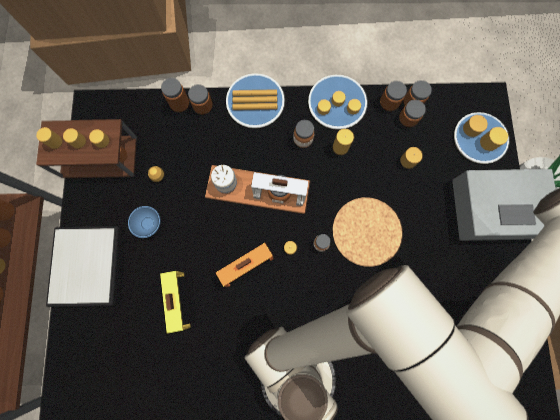

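View pics/side0.png

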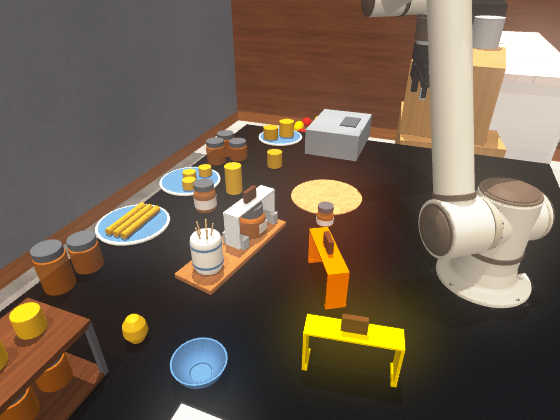

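The candidates in the top view are the white/grey bridge at (280,183), the orange one at (245,265) and the yellow one at (172,302). Only the first is bare aluminium with a dark grip, and it stands on the station with the crock at (223,180). The mat is at (367,231). I'll confirm the bridge in a crop and measure.

```bash
cat > h.py <<'E'
import numpy as np, cv2
from scipy.spatial.transform import Rotation as R
from bench import arm
def K(p): 
    f=210/np.tan(np.radians(p["fov_y"]/2)); return f,p["cx"],p["cy"]
def pose(n,st=None):
    p=arm.camera_params(n)
    if n=="wrist":
        T=np.eye(4); T[:3,:3]=R.from_quat(st["ee_rot"]).as_matrix(); T[:3,3]=st["position"]
        return p,T@p["tool_from_camera"]
    M=np.eye(4); M[:3,:3]=R.from_rotvec(p["rvec"]).as_matrix(); M[:3,3]=p["tvec"]
    return p,np.linalg.inv(M)
def ray(n,uv,z,st=None):
    p,C=pose(n,st); f,cx,cy=K(p)
    d=C[:3,:3]@[(uv[0]-cx)/f,(uv[1]-cy)/f,1]; o=C[:3,3]
    return (o+d*(z-o[2])/d[2]).round(1)
def proj(n,X,st=None):
    p,C=pose(n,st); f,cx,cy=K(p); c=np.linalg.inv(C)@np.r_[X,1]
    return np.round([f*c[0]/c[2]+cx,f*c[1]/c[2]+cy],1)
E
python3 - <<'E'
from h import *
im=cv2.imread("pics/top0.png"); 
cv2.imwrite("pics/crop1.png",cv2.resize(im[155:220,195:325],None,fx=6,fy=6,interpolation=cv2.INTER_CUBIC))
print("grip",ray("top",(280,182),143),"mat",ray("top",(367,231),5),"crock",ray("top",(223,178),105))
hsv=cv2.cvtColor(im,cv2.COLOR_BGR2HSV)
m=cv2.inRange(hsv,(5,60,90),(22,255,255))[190:275,325:410]
n,l,s,c=cv2.connectedComponentsWithStats(m); i=1+s[1:,4].argmax(); print("mat bbox",s[i],c[i]+[325,190],ray("top",c[i]+[325,190],5))
for nm,uv,z in[("pilshort?",(290,247),24),("h_small",(322,242),60),("pillar",(343,142),90),("honeyjar",(304,133),85),("bowl",(144,222),40),("egg",(156,174),50),("ps",(411,158),55)]: print(nm,ray("top",uv,z))
E
```

```text
grip [559.6  41.2 143. ] mat [ 433.8 -232.5    5. ] crock [586.1 211.2 105. ]
mat bbox [   8    7   69   70 3796] [366.95969442 231.46127503] [ 432.3 -232.3    5. ]
pilshort? [385.1  13.   24. ]
h_small [394.4 -82.2  60. ]
pillar [ 700.2 -156.8   90. ]
honeyjar [734.4 -37.5  85. ]
bowl [468.5 463.2  40. ]
egg [619.8 430.6  50. ]
ps [ 656.7 -375.3   55. ]
```

View pics/crop1.png

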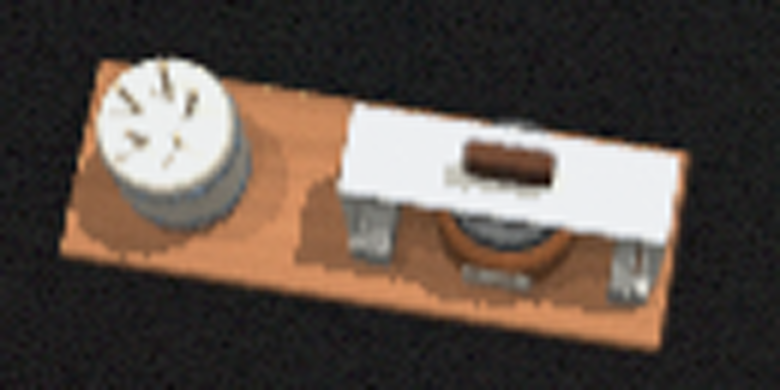

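The crop confirms it: aluminium bridge with its dark grip at (508,162), plate corners (352,103), (687,150), (665,240) and (340,190), and board corners (100,60), (62,252) and (658,348). It sits over the amber jar, beside the crock.

Run:
```python
from h import *
g=lambda u,v,z: ray("top",(u/6+195-.4,v/6+155-.4),z)
P=np.array([g(352,103,111),g(687,150,111),g(665,240,111),g(340,190,111)])[:,:2]
print(P,"c",P.mean(0)); 
e=(P[0]+P[3]-P[1]-P[2])/2; print("len",np.hypot(*e),"yaw(y axis)",np.degrees(np.arctan2(e[1],e[0]))-90)
B=np.array([g(100,60,15),g(62,252,15),g(658,348,15)])[:,:2]
e=B[1]-B[2]; yaw=np.arctan2(e[1],e[0])-np.pi/2; print("board",np.hypot(*e),np.hypot(*(B[0]-B[1])),np.degrees(yaw))
c,s=np.cos(yaw),np.sin(yaw); Rm=np.array([[c,-s],[s,c]])
print("origin from board",B[0]-Rm@[55,235],B[1]-Rm@[-55,235],B[2]-Rm@[-55,-90])
print("grip",g(508,157,143)); print("crock->origin",g(165,118,105)[:2]-Rm@[0,175])
st=arm.read_state(); M=R.from_quat(st["ee_rot"]).as_matrix(); print(M.round(3),st["position"])
```

```text
[[602.1 120.1]
 [574.7 -45.7]
 [529.  -33.3]
 [557.3 126.2]] c [565.775  41.825]
len 165.01710517397888 yaw(y axis) -9.716334211428034
board 321.8508505503753 108.93117092916974 -10.36375996073104
origin from board [563.52150683  41.82825292] [564.32690676  40.23958376] [564.89342927  43.33735627]
grip [563.3  43.3 143. ]
crock->origin [566.31802634  41.85504557]
[[-0.928 -0.372 -0.001]
 [-0.372  0.928  0.002]
 [ 0.     0.002 -1.   ]] [ 232.65008741 -579.46385342  204.74089762]
```

>>> drive_tool(targets=[[-1,-30,25,0,-6],[-1,-66,56,0,-12],[-1,-104,88,0,-18],[-1,-142,120,0,-24],[-1,-180,152,0,-30],[-1,-218,184,0,-36],[-1,-256,216,0,-42],[-1,-294,248,0,-48],[-1,-332,280,0,-54],[-1,-370,311,0,-58],[-1,-400,337,0,-58],[-1,-420,354,0,-58]])

```text
clock: 1.3
position: [491.4, -92.5, 205.4]
ee_rot: [-0.643, 0.766, 0.0, -0.0]
contact_force: [0.2, -0.1, 0.6]
gripper_width: 85.7
grasp_force: 0.0
```

```bash
cat >> h.py <<'E'
def to(x,y,z=None,yaw=None):
    st=arm.read_state(); M=R.from_quat(st["ee_rot"]).as_matrix(); p=st["position"]
    d=M.T@(np.array([x,y,p[2] if z is None else z])-p)
    ya=np.degrees(np.arctan2(M[1,1],M[0,1]))
    r=None if yaw is None else -((yaw-ya+90)%180-90)
    print("t",round(st["clock"],2),"pos",p.round(1),"ytool",ya.round(1),"tilt",np.degrees(np.arccos(-M[2,2])).round(2),"w",round(st["gripper_width"],1),"gf",round(st["grasp_force"],1),"F",st["contact_force"].round(1),"Tq",st["wrist_torque"].round(2),"j",st["joints"].round(2),"| shift",d.round(1),"roll",r)
E
python3 -c "
from h import *
to(564.5,42,None,170)"
```

```text
t 1.3 pos [491.4 -92.5 205.4] ytool 170.0 tilt 0.02 w 85.7 gf 0.0 F [ 0.2 -0.1  0.6] Tq [-0.07  0.02 -0.01] j [ 0.14  0.17 -0.29 -0.   -1.11 -0.31] | shift [-145.1  -48.6   -0. ] roll 0.013254162107472212
```

>>> drive_tool(targets=[[-1,-35,-12,0,0],[-1,-80,-26,0,0],[-1,-120,-40,0,0],[-1,-145,-48.5,0,0],[-1,-145,-48.5,0,0]])

```text
clock: 1.8
position: [565.1, 42.0, 204.6]
ee_rot: [-0.643, 0.766, 0.0, -0.0]
contact_force: [-0.5, -0.2, -0.6]
gripper_width: 85.4
grasp_force: 0.0
```

```bash
python3 -c "
from h import *
to(564.5,42,None,170)
st=arm.read_state(); im=arm.get_image('wrist'); cv2.imwrite('pics/w1.png',im)
c=np.cos(np.radians(-10));s=np.sin(np.radians(-10))
for x,y in[(6,22),(6,-22),(-6,-22),(-6,22)]: print(proj('wrist',[564.5+c*x-s*y,42+s*x+c*y,143],st))
"
```

```text
t 1.8 pos [565.1  42.  204.6] ytool 170.1 tilt 0.05 w 85.4 gf 0.0 F [-0.5 -0.2 -0.6] Tq [-0.04  0.06  0.02] j [ 0.36  0.29 -0.14 -0.   -1.15 -0.53] | shift [0.1 0.6 0. ] roll 0.07333037291454048
[270.3 244.2]
[270.1 192.9]
[285.1 192.9]
[284.6 244.3]
```

View pics/w1.png

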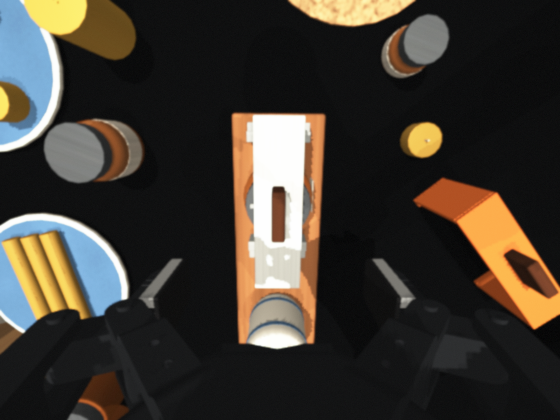

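The wrist view shows the grip top at columns 272–285, rows about 190–240, which matches the prediction within 1–2 px, and it is aligned. Descending.

>>> drive_tool(targets=[[-1,0,0.6,25,0],[-1,0,0.6,55,0],[-1,0,0.6,78,0],[-1,0,0.6,88,0],[-1,0,0.6,88,0],[1,0,0.6,88,0],[1,0,0.6,88,0],[1,0,0.6,88,0],[1,0,0.6,88,0],[1,0,0.6,88,0],[1,0,0.6,88,0],[1,0,0.6,88,0]])

```text
clock: 3.05
position: [563.4, 39.4, 117.7]
ee_rot: [-0.642, 0.767, 0.0, 0.0]
contact_force: [-1.7, 1.5, 0.8]
gripper_width: -0.1
grasp_force: 0.0
```

```bash
python3 -c "
from h import *
to(564.5,42,None,170)"
```

```text
t 3.05 pos [563.4  39.4 117.7] ytool 169.9 tilt 0.0 w -0.1 gf 0.0 F [-1.7  1.5  0.8] Tq [-0.   -0.01 -0.02] j [ 0.36  0.36 -0.27 -0.   -0.94 -0.53] | shift [-2.8 -0.7  0. ] roll -0.12159482152213741
```

```bash
python3 -c "
from h import *
cv2.imwrite('pics/w2.png',arm.get_image('wrist'))
s=arm.get_image('side'); cv2.imwrite('pics/s2.png',s)
a=cv2.resize(s[130:310,140:340],(500,450)); w=cv2.resize(cv2.imread('pics/w2.png'),(300,225)); c=np.zeros((450,800,3),np.uint8); c[:,:500]=a; c[:225,500:]=w; cv2.imwrite('pics/v2.png',c)
"
```

```text
(no output)
```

View pics/v2.png

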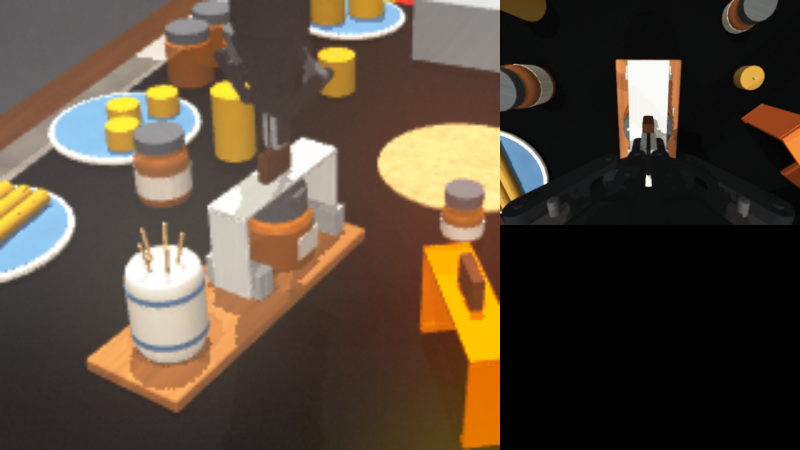

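```bash
python3 -c "
from h import *
w=cv2.imread('pics/w2.png')[190:370,180:380]; s=cv2.imread('pics/s2.png')[170:230,220:280]
c=np.zeros((540,800,3),np.uint8); c[:360,:400]=cv2.resize(w,(400,360)); c[:400,400:]=cv2.resize(s,(400,400)); cv2.imwrite('pics/v3.png',c)
st=arm.read_state()
print('tcp side',proj('side',st['position']),'grip top side',[proj('side',[564.5+.174*y,42+.985*y,143]) for y in(-22,22)],'wrist tcp',proj('wrist',st['position'],st))
"
```

```text
tcp side [250.6 197. ] grip top side [array([254.4, 185. ]), array([244.3, 192.3])] wrist tcp [277.  247.8]
```

View pics/v3.png

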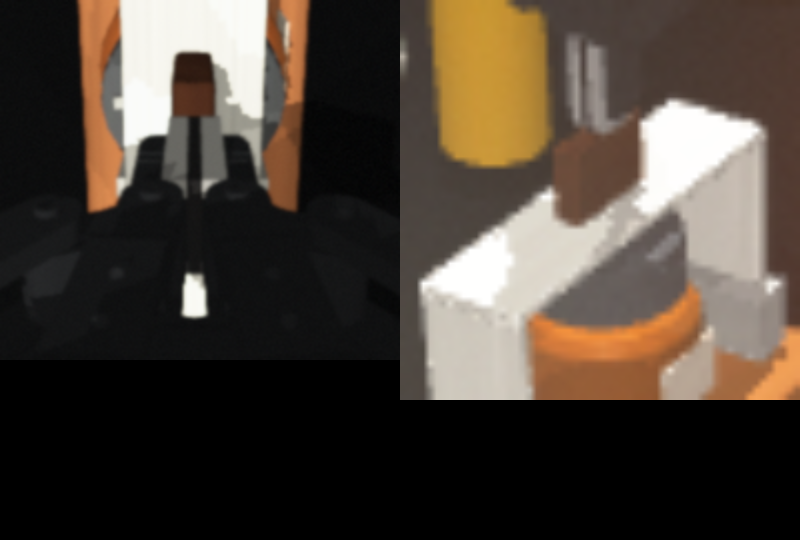

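The fingers look shut, with their tips on top of the grip rather than around it, although the reading says TCP z = 117.7. I'll check the true height by fitting the wrist pose to known guard features.

```bash
python3 -c "
from h import *
im=cv2.imread('pics/w2.png'); st=arm.read_state(); g=cv2.cvtColor(im,cv2.COLOR_BGR2GRAY)
for v in(120,140,170,200): print(v,'white cols',np.where(g[v,150:400]>190)[0][[0,-1]]+150)
print('plate top row',np.where(g[60:200,275]>190)[0][0]+60)
yaw=np.radians(-10);c,s=np.cos(yaw),np.sin(yaw)
W=lambda x,y,z:[564.5+c*x-s*y,42+s*x+c*y,z]
for dz in(0,13,25):
  t=dict(st); t['position']=st['position']+[0,0,dz]
  print(dz,'plate end',[proj('wrist',W(x,-82.5,111),t) for x in(22.5,-22.5)],'y=-30',[proj('wrist',W(x,-30,111),t) for x in(22.5,-22.5)],'grip',[proj('wrist',W(x,-22,143),t) for x in(6,-6)],'board end',[proj('wrist',W(x,-90,15),t) for x in(55,-55)])
print(st['position'],st['gripper_width'])
"
```

```text
120 white cols [238 316]
140 white cols [234 314]
170 white cols [240 313]
200 white cols [241 312]
plate top row 112
0 plate end [array([236.1, 112.3]), array([315.4, 112.3])] y=-30 [array([239.4, 202.5]), array([312.5, 202.4])] grip [array([264.2, 231.8]), array([287.4, 231.7])] board end [array([213.5, 110.8]), array([338.7, 110.7])]
13 plate end [array([239. , 113.8]), array([312.7, 113.7])] y=-30 [array([241.8, 197.9]), array([310.2, 197.8])] grip [array([265.2, 224.2]), array([286.6, 224.1])] board end [array([216.4, 111.8]), array([335.8, 111.7])]
25 plate end [array([241.3, 115. ]), array([310.5, 114.9])] y=-30 [array([243.8, 194.2]), array([308.2, 194.1])] grip [array([265.9, 218.1]), array([285.9, 218.1])] board end [array([218.9, 112.7]), array([333.3, 112.6])]
[563.39467558  39.38326544 117.71453839] 0.0675815354380299
```

The pose reading is right, since the dz=0 features match. A gentle 5 mm pull will show whether the fingers hold anything.

>>> drive_tool(targets=[[1,0,0,-2,0],[1,0,0,-5,0],[1,0,0,-5,0]])

```text
clock: 3.45
position: [563.8, 39.4, 123.4]
ee_rot: [-0.642, 0.767, -0.0, 0.001]
contact_force: [-0.4, -1.1, -0.1]
gripper_width: -0.1
grasp_force: 0.0
```

```bash
python3 -c "
from h import *
to(564.5,42,None,170)
w=arm.get_image('wrist'); s=arm.get_image('side'); cv2.imwrite('pics/w4.png',w); cv2.imwrite('pics/s4.png',s)
o=cv2.imread('pics/s2.png')
d=cv2.absdiff(s,o)[170:280,200:300].max(2)>30
print('guard diff px (rows>205)',d[35:].sum(),d[:35].sum())"
```

```text
t 3.45 pos [563.8  39.4 123.4] ytool 169.9 tilt 0.07 w -0.1 gf 0.0 F [-0.4 -1.1 -0.1] Tq [-0.    0.01 -0.03] j [ 0.36  0.36 -0.26  0.   -0.95 -0.53] | shift [-2.6 -0.2  0. ] roll -0.11515681153758806
guard diff px (rows>205) 6 43
```

```bash
python3 -c "
from h import *
a=cv2.imread('pics/w2.png');b=cv2.imread('pics/w4.png')
for n,i in(('w2',a),('w4',b)):
  print(n,[(v,i[v,270].tolist(),i[v,283].tolist()) for v in range(226,256,2)])
# tool-frame projection of pad corners
p=arm.camera_params('wrist');f,cx,cy=K(p);C=np.linalg.inv(p['tool_from_camera'])
for X in[(11,4,0),(11,4,-13),(11,4,-25),(11,43,0),(11,43,-13),(-11,43,-13),(11,-43,-13),(11,-43,-26),(-11,-43,-26)]:
  q=C@np.r_[X,1]; print(X,(f*q[0]/q[2]+cx).round(1),(f*q[1]/q[2]+cy).round(1))
w=cv2.imread('pics/w1.png')[240:330,120:430]; cv2.imwrite('pics/v5.png',np.vstack([cv2.resize(w,(775,225)),cv2.resize(b[200:330,120:430],(775,325))]))
"
```

```text
w2 [(226, [19, 28, 48], [18, 28, 49]), (228, [15, 24, 44], [17, 26, 47]), (230, [19, 30, 53], [19, 29, 51]), (232, [30, 46, 81], [27, 41, 75]), (234, [33, 50, 88], [29, 45, 80]), (236, [33, 51, 89], [29, 45, 81]), (238, [32, 51, 89], [30, 45, 82]), (240, [33, 51, 89], [29, 45, 80]), (242, [32, 51, 89], [31, 46, 82]), (244, [33, 51, 89], [29, 45, 81]), (246, [32, 50, 87], [30, 47, 80]), (248, [69, 78, 89], [69, 76, 85]), (250, [98, 104, 104], [98, 104, 105]), (252, [98, 103, 104], [100, 105, 105]), (254, [99, 105, 105], [98, 103, 104])]
w4 [(226, [20, 31, 53], [18, 30, 53]), (228, [31, 48, 83], [28, 43, 77]), (230, [34, 53, 92], [30, 48, 85]), (232, [36, 55, 95], [32, 49, 87]), (234, [35, 54, 95], [33, 50, 88]), (236, [35, 54, 94], [32, 49, 88]), (238, [34, 54, 95], [31, 49, 87]), (240, [35, 54, 95], [33, 51, 89]), (242, [35, 54, 95], [32, 49, 88]), (244, [34, 53, 93], [31, 48, 86]), (246, [32, 47, 80], [29, 43, 76]), (248, [72, 78, 83], [72, 79, 87]), (250, [105, 110, 111], [105, 111, 111]), (252, [104, 110, 111], [105, 110, 111]), (254, [105, 111, 112], [104, 110, 111])]
(11, 4, 0) 283.6 231.0
(11, 4, -13) 284.2 238.4
(11, 4, -25) 284.7 246.4
(11, 43, 0) 347.7 231.0
(11, 43, -13) 353.2 238.5
(-11, 43, -13) 350.5 273.9
(11, -43, -13) 201.0 238.4
(11, -43, -26) 194.7 247.1
(-11, -43, -26) 197.7 284.9
```

View pics/v5.png

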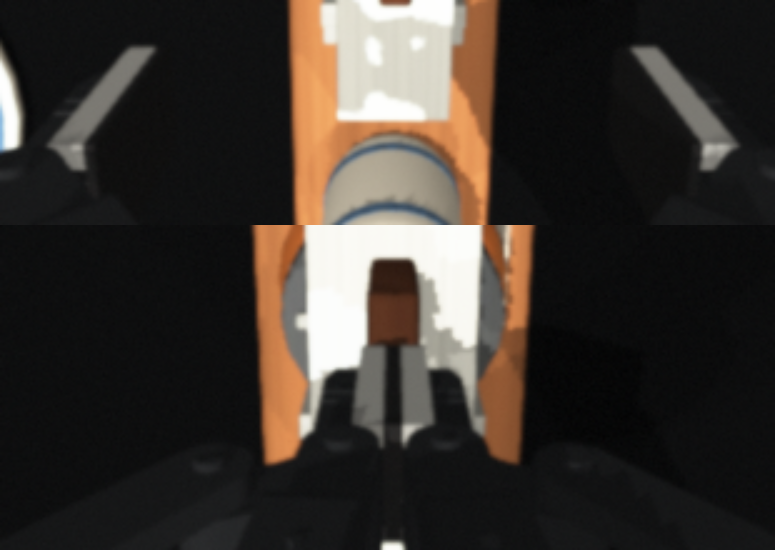

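The tip rows match in w2 and w4 (247), so the tips are fixed to the tool. They sit about 25–30 mm behind the reported TCP, and the side view agrees: tips level with the grip top at z = 143. So the fingertips are shorter than stated. I'll check by touch, pressing the shut fingers gently onto the grip top.

>>> drive_tool(targets=[[1,-2.5,0,4,0],[1,-2.5,0,6,0],[1,-2.5,0,8,0],[1,-2.5,0,8,0]])

```text
clock: 3.95
position: [565.7, 41.9, 117.6]
ee_rot: [-0.643, 0.766, -0.002, 0.002]
contact_force: [-1.5, 0.8, 11.1]
gripper_width: 0.2
grasp_force: 5.9
```

Contact came at TCP z ≈ 117.6, so the true tips are 25.4 mm behind the reported TCP. Going up, opening, going down to TCP 90 (tip about 115), and closing.

>>> drive_tool(targets=[[1,0,0,-10,0],[-1,0,0,-30,0],[-1,0,0,-30,0],[-1,0,0,-30,0],[-1,0,0,-30,0],[-1,0,0,-30,0],[-1,0,0,0,0],[-1,0,0,22,0],[-1,0,0,24,0],[1,0,0,24,0],[1,0,0,24,0],[1,0,0,24,0]])

```text
clock: 5.15
position: [564.7, 42.1, 92.0]
ee_rot: [-0.642, 0.767, -0.001, 0.001]
contact_force: [0.3, -0.9, 1.0]
gripper_width: 44.4
grasp_force: 0.0
```

>>> drive_tool(targets=[[1,0,0,0,0],[1,0,0,0,0],[1,0,0,0,0],[1,0,0,0,0]])

```text
clock: 5.55
position: [564.5, 41.9, 91.5]
ee_rot: [-0.642, 0.767, -0.0, 0.001]
contact_force: [0.7, 0.8, 3.2]
gripper_width: 10.9
grasp_force: 60.4
```

```bash
python3 -c "
from h import *
to(564.5,42,None,170)"
```

```text
t 5.55 pos [564.5  41.9  91.5] ytool 169.9 tilt 0.1 w 10.9 gf 60.4 F [0.7 0.8 3.2] Tq [0.02 0.01 0.05] j [ 0.36  0.39 -0.29  0.   -0.88 -0.54] | shift [-0.1  0.   0. ] roll -0.10302519754577588
```

>>> drive_tool(targets=[[1,0,0,-4,0],[1,0,0,-9,0],[1,0,0,-14,0],[1,0,0,-20,0],[1,0,0,-28,0],[1,0,0,-38,0],[1,0,0,-52,0],[1,0,0,-68,0],[1,0,0,-84,0],[1,0,0,-98,0],[1,0,0,-108,0],[1,0,0,-108,0]])

```text
clock: 6.75
position: [564.9, 41.9, 201.2]
ee_rot: [-0.642, 0.767, -0.001, 0.002]
contact_force: [0.6, 0.6, -2.8]
gripper_width: 10.9
grasp_force: 60.0
```

```bash
python3 -c "
from h import *
to(432.3,-232.3,None,None)
cv2.imwrite('pics/s6.png',arm.get_image('side'))"
```

```text
t 6.75 pos [564.9  41.9 201.2] ytool 169.9 tilt 0.26 w 10.9 gf 60.0 F [ 0.6  0.6 -2.8] Tq [-0.   -0.01  0.01] j [ 0.36  0.29 -0.15  0.   -1.13 -0.54] | shift [293.3  82.4  -0.9] roll None
```

View pics/s6.png

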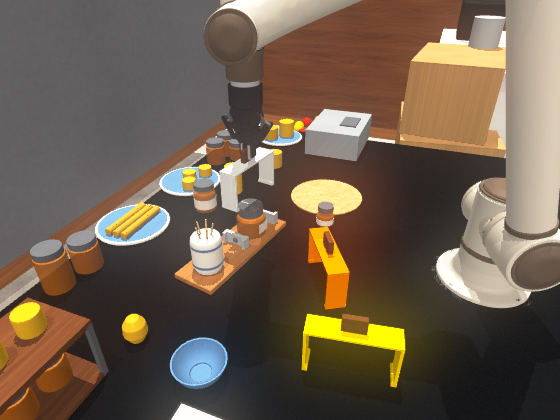

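The guard hangs level at (247,180), clear of the lid at (251,210). Carrying it to the mat.

>>> drive_tool(targets=[[1,10,3,0,0],[1,30,8,0,0],[1,60,17,0,0],[1,95,27,0,0],[1,130,36,0,0],[1,165,46,0,0],[1,200,56,0,0],[1,233,65,0,0],[1,260,73,0,0],[1,280,79,0,0],[1,290,82,0,0],[1,293,82.5,0,0]])

```text
clock: 8.0
position: [429.6, -233.2, 198.4]
ee_rot: [-0.641, 0.767, 0.0, -0.0]
contact_force: [0.2, 0.7, -2.6]
gripper_width: 10.9
grasp_force: 59.8
```

>>> drive_tool(targets=[[1,0,0,15,0],[1,0,0,40,0],[1,0,0,65,0],[1,0,0,85,0],[1,0,0,100,0],[1,0,0,107,0],[1,0,0,107,0]])

```text
clock: 8.7
position: [430.7, -231.7, 90.9]
ee_rot: [-0.642, 0.767, 0.001, -0.001]
contact_force: [0.1, -0.2, -2.4]
gripper_width: 11.2
grasp_force: 59.8
```

```bash
python3 -c "
from h import *
to(432.3,-232.3,None,None)"
```

```text
t 8.7 pos [ 430.7 -231.7   90.9] ytool 169.9 tilt 0.13 w 11.2 gf 59.8 F [ 0.1 -0.2 -2.4] Tq [ 0.04 -0.01  0.03] j [-0.16  0.28 -0.48 -0.   -0.82 -0.02] | shift [ 0.3 -1.7 -0. ] roll None
```

>>> drive_tool(targets=[[1,0,0,3,0],[1,0,0,6,0],[1,0,0,8,0],[1,0,0,9.5,0],[1,0,0,10.5,0],[1,0,0,10.5,0]])

```text
clock: 9.3
position: [431.3, -232.2, 81.5]
ee_rot: [-0.642, 0.767, -0.0, 0.0]
contact_force: [-0.4, -0.9, -1.0]
gripper_width: 11.1
grasp_force: 60.0
```

>>> drive_tool(targets=[[1,0,0,1,0],[1,0,0,1,0]])

```text
clock: 9.5
position: [431.5, -232.3, 81.5]
ee_rot: [-0.642, 0.767, -0.0, 0.0]
contact_force: [-1.3, 1.3, 6.6]
gripper_width: 10.6
grasp_force: 61.2
```

Resting on the mat. Opening and rising.

>>> drive_tool(targets=[[-1,0,0,0,0],[-1,0,0,0,0],[-1,0,0,0,0],[-1,0,0,0,0],[-1,0,0,0,0],[-1,0,0,-10,0],[-1,0,0,-40,0],[-1,0,0,-80,0],[-1,0,0,-110,0],[-1,0,0,-125,0],[-1,0,0,-125,0]])

```text
clock: 10.6
position: [432.7, -232.6, 208.5]
ee_rot: [-0.642, 0.767, -0.003, 0.002]
contact_force: [-0.4, 0.7, 0.3]
gripper_width: 85.3
grasp_force: 0.0
```

```bash
python3 -c "
from h import *
to(564.5,42,None,None)
cv2.imwrite('pics/t7.png',arm.get_image('top')); s=arm.get_image('side'); cv2.imwrite('pics/s7.png',s[100:300,150:420])
"
```

```text
t 10.6 pos [ 432.7 -232.6  208.5] ytool 169.9 tilt 0.4 w 85.3 gf 0.0 F [-0.4  0.7  0.3] Tq [ 0.03 -0.02  0.01] j [-0.16  0.15 -0.31  0.   -1.1  -0.02] | shift [-293.5  -81.6    0.4] roll None
```

View pics/s7.png

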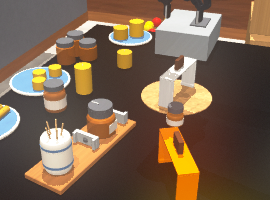

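The guard stands upright mid-mat (crop 180,80), and the lid is exposed at (101,108). Going over the jar.

>>> drive_tool(targets=[[-1,-12,-3,0,0],[-1,-45,-12,0,0],[-1,-85,-24,0,0],[-1,-125,-35,0,0],[-1,-165,-46,0,0],[-1,-205,-57,0,0],[-1,-240,-67,0,0],[-1,-270,-75,0,0],[-1,-288,-80,0,0],[-1,-293.5,-82,0,0],[-1,-293.5,-82,0,0]])

```text
clock: 11.8
position: [563.1, 42.7, 204.3]
ee_rot: [-0.642, 0.767, 0.0, -0.001]
contact_force: [0.4, -0.3, -0.1]
gripper_width: 85.5
grasp_force: 0.0
```

```bash
python3 -c "
from h import *
to(564.5,42,None,None)
st=arm.read_state(); im=arm.get_image('wrist'); cv2.imwrite('pics/w8.png',im)
print('pred centre',proj('wrist',[564.5,42,98],st),'edge',proj('wrist',[564.5+31.5,42-5.6,98],st),'rails',proj('wrist',[564.5-12.2,42-69,45],st))
v=cv2.resize(im[150:350,180:380],(600,600)); 
cv2.imwrite('pics/v8.png',v)
"
```

```text
t 11.8 pos [563.1  42.7 204.3] ytool 169.9 tilt 0.11 w 85.5 gf 0.0 F [ 0.4 -0.3 -0.1] Tq [-0.01 -0.   -0.01] j [ 0.36  0.28 -0.14 -0.   -1.14 -0.54] | shift [ 0.4 -1.5 -0. ] roll None
pred centre [275.1 205.8] edge [242.1 205.8] rails [275.2 131.1]
```

View pics/v8.png

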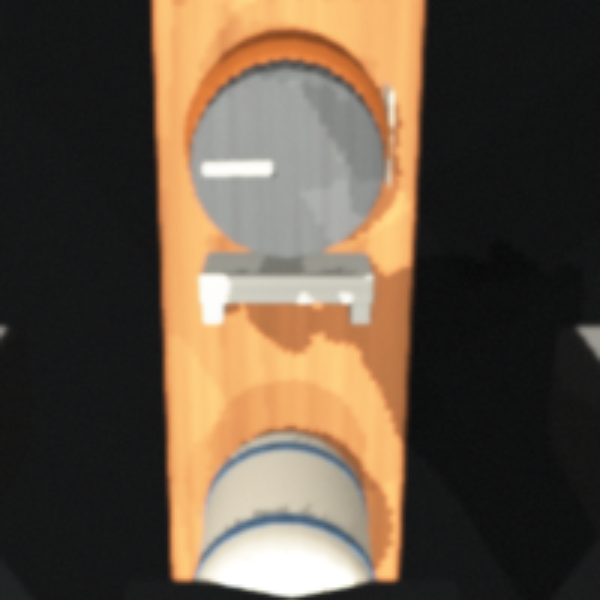

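The lid's top face is centred near (276,205), within 1–2 px of the prediction, and the rib points along station +x (image left). Descending around the lid to TCP z ≈ 46, allowing for the 25 mm offset and the open swing.

>>> drive_tool(targets=[[-1,0.4,-0.8,20,0],[-1,0.4,-0.8,50,0],[-1,0.4,-0.8,85,0],[-1,0.4,-0.8,115,0],[-1,0.4,-0.8,135,0],[-1,0.4,-0.8,148,0],[-1,0.4,-0.8,156,0],[-1,0.4,-0.8,158,0],[-1,0.4,-0.8,158,0]])

```text
clock: 12.75
position: [564.6, 41.7, 47.8]
ee_rot: [-0.642, 0.767, -0.0, 0.0]
contact_force: [0.0, -0.4, -0.2]
gripper_width: 85.3
grasp_force: 0.0
```

>>> drive_tool(targets=[[1,0,0,0,0],[1,0,0,0,0],[1,0,0,0,0],[1,0,0,0,0],[1,0,0,0,0]])

```text
clock: 13.25
position: [565.1, 42.1, 48.8]
ee_rot: [-0.642, 0.767, -0.001, 0.001]
contact_force: [-1.7, -0.2, 5.6]
gripper_width: 62.2
grasp_force: 65.4
```

```bash
python3 -c "
from h import *
to(564,42,None,None)
st=arm.read_state(); im=arm.get_image('wrist'); cv2.imwrite('pics/w9.png',im)
cv2.imwrite('pics/s9.png',cv2.resize(arm.get_image('side')[150:270,190:310],(600,600)))
"
```

```text
t 13.25 pos [565.1  42.1  48.8] ytool 169.9 tilt 0.15 w 62.2 gf 65.4 F [-1.7 -0.2  5.6] Tq [ 0.03  0.43 -0.03] j [ 0.36  0.45 -0.34  0.   -0.78 -0.54] | shift [ 0.3  1.1 -0. ] roll None
```

Lid gripped (62 mm reading). Feeling anticlockwise first (negative roll).

>>> drive_tool(targets=[[1,0,0,0,-3],[1,0,0,0,-6],[1,0,0,0,-9],[1,0,0,0,-12],[1,0,0,0,-15],[1,0,0,0,-15]])

```text
clock: 13.95
position: [566.0, 43.4, 49.0]
ee_rot: [0.737, -0.676, 0.001, -0.003]
contact_force: [-0.5, 4.3, 4.3]
gripper_width: 61.9
grasp_force: 67.2
```

```bash
python3 -c "
from h import *
to(564,42,None,None)
a=cv2.imread('pics/w9.png'); b=arm.get_image('wrist'); cv2.imwrite('pics/w10.png',b)
def rib(i):
  h=cv2.cvtColor(i,cv2.COLOR_BGR2HSV); return h
print(cv2.absdiff(a,b).mean())
"
```

```text
t 13.95 pos [566.   43.4  49. ] ytool -175.1 tilt 0.34 w 61.9 gf 67.2 F [-0.5  4.3  4.3] Tq [1.14 0.12 0.02] j [ 0.36  0.45 -0.34 -0.   -0.78 -0.27] | shift [ 1.2  2.1 -0. ] roll None
24.48017715419501
```

It turned the full 15° with almost no moment about z, past where a wrong-way stop would bite, so the thread is right-handed. Continuing to 72° in total.

>>> drive_tool(targets=[[1,0,0,0,-6],[1,0,0,0,-12],[1,0,0,0,-18],[1,0,0,0,-24],[1,0,0,0,-30],[1,0,0,0,-36],[1,0,0,0,-42],[1,0,0,0,-48],[1,0,0,0,-54],[1,0,0,0,-58],[1,0,0,0,-58]])

```text
clock: 15.1
position: [570.4, 43.8, 49.5]
ee_rot: [0.972, -0.236, 0.006, -0.004]
contact_force: [8.5, 1.3, -0.2]
gripper_width: 61.9
grasp_force: 69.3
```

```bash
python3 -c "
from h import *
to(564,42,None,None)
im=arm.get_image('top')[155:220,195:325]; cv2.imwrite('pics/t11.png',cv2.resize(im,None,fx=6,fy=6,interpolation=cv2.INTER_CUBIC))
w=arm.get_image('wrist'); cv2.imwrite('pics/w11.png',cv2.resize(w,None,fx=1,fy=1))
"
```

```text
t 15.1 pos [570.4  43.8  49.5] ytool -117.3 tilt 0.86 w 61.9 gf 69.3 F [ 8.5  1.3 -0.2] Tq [ 0.3  -2.47 -1.04] j [ 0.36  0.45 -0.33  0.   -0.77  0.73] | shift [-4.9  4.5 -0.1] roll None
```

Views are used up, so I'll check numerically whether the rib stays fixed in the wrist view: w9 gripped at the start, w10 at 15°, w11 at 73°.

```bash
python3 -c "
from h import *
p=arm.camera_params('wrist');f,cx,cy=K(p);C=np.linalg.inv(p['tool_from_camera'])
def tp(X):
  q=C@np.r_[X,1]; return np.array([f*q[0]/q[2]+cx,f*q[1]/q[2]+cy]).round(1)
print('centre',tp((0,0,-50)),'edges',[tp(x) for x in[(32,0,-50),(-32,0,-50),(0,32,-50),(0,-32,-50)]])
for n in('w9','w10','w11'):
  i=cv2.imread(f'pics/{n}.png'); g=i.min(2)[225:330,205:350]
  m=(g>150).astype(np.uint8); k,l,s,c=cv2.connectedComponentsWithStats(m)
  print(n,[(s[j].tolist(),c[j].round(1).tolist()) for j in range(1,k) if s[j,4]>25])
  np.set_printoptions(linewidth=250); print(cv2.resize(i.min(2)[215:325,195:355],(32,16),interpolation=cv2.INTER_AREA))
"
```

```text
centre [274.8 289. ] edges [array([274.8, 221.4]), array([274.9, 348.3]), array([345.5, 289. ]), array([204.1, 288.9])]
w9 [([6, 0, 133, 70, 6137], [68.3, 32.1]), ([133, 0, 9, 20, 104], [137.8, 7.3]), ([140, 28, 5, 9, 29], [142.6, 31.0]), ([15, 96, 13, 9, 59], [19.5, 101.6])]
[[ 28  58 145 139 145 121  77  77  84  92  96 105  95 108 101 107 106 108 108  90  94 101  87  88  87  74  66  91 176 171 142  95]
 [ 28  50 143 140 135  84  84  88  88 108 110 135 145 155 165 170 170 168 161 150 147 121 106  88  82  85  77  67 132 214 160  81]
 [ 28  44 140 139 101  83  91 109 121 149 166 169 169 171 173 172 171 173 174 170 175 169 162 144 128  94  85  74  76 205 152  73]
 [ 28  36 132 132  81  87 119 159 162 173 173 170 170 172 172 172 171 173 173 170 174 169 167 171 174 159 117  84  74 184 135  59]
 [ 28  33 124 122  86 124 169 175 169 173 173 171 169 172 172 172 171 173 173 170 174 169 167 171 173 177 173 124  77  95  91  42]
 [ 44 114 147  92 127 170 172 176 168 173 173 170 169 172 172 172 171 172 173 170 174 168 166 172 172 168 172 170 124  73 134 110]
 [147 184 104  80 168 170 176 176 168
[... 5147 characters left out ...]
 95  95  95  95  94  95  95  95  87  31  27]
 [ 35  27  31  88  95 105  97  95  94  94  94  94  94  94  99  96  95  95  95  94  95  96  95  95  95  95  94  93  92  83  29  27]
 [ 35  27  29  85  96  95  94  93  94  94  94  94 103  98  95  94  94  94  95  95  95  95  95  95  93  92  92  93  95  80  28  27]
 [ 36  28  35 105 107 107  98  94  93  94  94  94  95  94  93  94  95  95  95  95  95  94  92  92  93  94  95  95  99  67  27  27]
 [ 34  28 100 202 121 117 116 113 109 104 107  94  93  94  95  95  94  95  94  92  92  93  94  95  95  94  95 103 104  38  28  28]
 [ 35  31  93  82  70 118 119 119 116 100  94  95  95  94  95  94  92  92  93  94  95  94  94  96 100 106 109 107  60  28  28  35]]
```

The rib stayed fixed in the gripper from w9 to w10. By w11 it had slipped about 60° relative to it, so the lid sits at about +13° from closed: it stopped dead at the backlash. The thread is therefore left-handed. I'll regrip centred, then turn clockwise.

>>> drive_tool(targets=[[-1,0,0,0,0],[-1,0,0,0,0],[-1,0,0,0,0],[-1,0,0,0,0]])

```text
clock: 15.6
position: [563.6, 41.7, 47.0]
ee_rot: [0.972, -0.234, -0.0, 0.0]
contact_force: [1.1, 0.9, 0.6]
gripper_width: 85.4
grasp_force: 0.0
```

```bash
python3 -c "
from h import *
to(564.3,42,None,None)"
```

```text
t 15.6 pos [563.6  41.7  47. ] ytool -117.1 tilt 0.06 w 85.4 gf 0.0 F [1.1 0.9 0.6] Tq [-0.01  0.02 -0.  ] j [ 0.36  0.45 -0.34 -0.   -0.78  0.74] | shift [ 0.5 -0.6 -0. ] roll None
```

>>> drive_tool(targets=[[1,0,0,0,0],[1,0,0,0,0],[1,0,0,0,0],[1,0,0,0,0],[1,0,0,0,0],[1,0,0,0,6],[1,0,0,0,12],[1,0,0,0,18],[1,0,0,0,24],[1,0,0,0,30],[1,0,0,0,36],[1,0,0,0,36]])

```text
clock: 16.8
position: [565.5, 41.5, 48.8]
ee_rot: [0.852, -0.524, 0.001, -0.001]
contact_force: [0.1, -1.4, 4.9]
gripper_width: 61.8
grasp_force: 66.1
```

```bash
cat >> h.py <<'E'
def rib(name):
    st=arm.read_state(); to(564.3,42)
    i=arm.get_image('wrist'); cv2.imwrite(f'pics/{name}.png',i)
    p=arm.camera_params('wrist');f,cx,cy=K(p);T=p['tool_from_camera']
    m=(i.min(2)>215).astype(np.uint8); m[:218]=0; m[345:]=0; m[:,:208]=0; m[:,342:]=0
    k,l,s,c=cv2.connectedComponentsWithStats(m)
    for j in range(1,k):
        if s[j,4]<40: continue
        v,u=np.where(l==j); d=T[:3,:3]@np.array([(u-cx)/f,(v-cy)/f,np.ones(len(u))]); o=T[:3,3:4]
        P=(o+d*(-50-o[2])/d[2])[:2]; M=R.from_quat(st['ee_rot']).as_matrix()[:2,:2]@P
        w,V=np.linalg.eigh(np.cov(M)); a=V[:,1]; a=a*np.sign(a@M.mean(1)); L=np.ptp(a@M)
        print('rib? area',s[j,4],'len',L.round(1),'tool centroid',P.mean(1).round(1),'world ang',np.degrees(np.arctan2(a[1],a[0])).round(1))
E
python3 -c "
from h import *
rib('w12')"
```

```text
t 16.8 pos [565.5  41.5  48.8] ytool -153.2 tilt 0.16 w 61.8 gf 66.1 F [ 0.1 -1.4  4.9] Tq [-0.41  0.05  0.01] j [ 0.36  0.45 -0.34  0.   -0.78  0.11] | shift [-0.9  0.8 -0. ] roll None
rib? area 453 len 22.2 tool centroid [13.7 -7.6] world ang -33.5
rib? area 63 len 7.9 tool centroid [-14.3 -29. ] world ang -27.8
```

The lid followed: the rib is now at -33.5° in world, 0.41 rad clockwise from closed, with no torque. Turning 49° more.

>>> drive_tool(targets=[[1,0,0,0,6],[1,0,0,0,12],[1,0,0,0,18],[1,0,0,0,24],[1,0,0,0,30],[1,0,0,0,36],[1,0,0,0,42],[1,0,0,0,49],[1,0,0,0,49]])

```text
clock: 17.75
position: [564.4, 41.2, 48.7]
ee_rot: [-0.558, 0.83, -0.001, 0.0]
contact_force: [-0.9, -0.9, 7.2]
gripper_width: 61.7
grasp_force: 66.3
```

```bash
python3 -c "
from h import *
rib('w13')"
```

```text
t 17.75 pos [564.4  41.2  48.7] ytool 157.8 tilt 0.07 w 61.7 gf 66.3 F [-0.9 -0.9  7.2] Tq [-0.39  0.54  0.  ] j [ 0.36  0.45 -0.34  0.   -0.79 -0.75] | shift [-0.6  0.4 -0. ] roll None
rib? area 451 len 22.2 tool centroid [14.  -8.5] world ang -81.9
rib? area 187 len 12.8 tool centroid [-19.7  27.8] world ang 74.6
```

The lid has turned 72° (1.25 rad). Lifting slowly, then higher.

>>> drive_tool(targets=[[1,0,0,-4,0],[1,0,0,-8,0],[1,0,0,-13,0],[1,0,0,-20,0],[1,0,0,-30,0],[1,0,0,-42,0],[1,0,0,-56,0],[1,0,0,-70,0],[1,0,0,-80,0],[1,0,0,-85,0],[1,0,0,-85,0],[1,0,0,-85,0]])

```text
clock: 19.0
position: [563.7, 41.8, 131.8]
ee_rot: [-0.558, 0.83, 0.0, -0.0]
contact_force: [-0.2, -0.1, -1.0]
gripper_width: 62.1
grasp_force: 65.5
```

```bash
python3 -c "
from h import *
rib('w14')
i=arm.get_image('top'); j=cv2.imread('pics/t7.png'); a=cv2.imread('pics/top0.png')
# lid still at jar? colour under lid in side image: compare
s=arm.get_image('side'); cv2.imwrite('pics/s14.png',s); o=cv2.imread('pics/s2.png')
for z in(98,85,165,185): u,v=proj('side',[564.3-25,42,z]).astype(int); print(z,(u,v),s[v-2:v+3,u-2:u+3].mean((0,1)).round())
# guard on mat position: plate white blob in top
g=(i[190:280,320:420].min(2)>170).astype(np.uint8); k,l,st,c=cv2.connectedComponentsWithStats(g); b=1+st[1:,4].argmax(); print(st[b],ray('top',c[b]+[320,190],101))
"
```

```text
t 19.0 pos [563.7  41.8 131.8] ytool 157.9 tilt 0.05 w 62.1 gf 65.5 F [-0.2 -0.1 -1. ] Tq [-0.01 -0.02  0.05] j [ 0.36  0.35 -0.25 -0.   -0.98 -0.75] | shift [-0.4 -0.5 -0. ] roll None
rib? area 442 len 22.3 tool centroid [14.2 -8.6] world ang -81.5
98 (np.int64(259), np.int64(205)) [ 51.  85. 129.]
85 (np.int64(259), np.int64(210)) [ 58. 133. 224.]
165 (np.int64(258), np.int64(182)) [ 91.  96. 107.]
185 (np.int64(258), np.int64(175)) [80. 85. 97.]
[ 26  25  57  24 785] [ 431.7 -230.9  101. ]
```

The lid is held, with its rim about 68 mm above the mouth and level. The guard is within 2 mm of the mat centre. Handing in.

```bash
python3 -c "
from bench import arm
print(arm.job_done())"
```

```text
the job is handed in; nothing more can be done
None
```

I handed the job in at about 19 s on the clock; no verdict came back, but my last readings put the guard within 2 mm of the mat centre and the lid, turned 72° clockwise (left-handed thread), gripped level about 68 mm above the jar's mouth.

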